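Hitch the vial sled and draw it out of the heating tunnel

TASK

Push the mouth of the blue-handled latch hook sideways onto the brass pin of the vial sled until the red sprung latch flips shut behind the pin. Then pull the sled straight out by the hook's handle until the whole white vial rack stands clear of the tunnel's hood, and leave the handle lying flat on the bench, still hitched. Do not touch the sled itself with the fingers, and leave the bottles, beaker and scissors where they are.

Things in the scene. Friction and masses are not known exactly. Their poses are not given: they have to be found in the camera images.
- hook: Loose blue pull handle with a flat steel latch hook, 0.3 kg, lying on the bench. Origin on the bench below the middle of the grip; z up, +x along the handle to the hook head, +y across. All sizes for the hook's parts are in this frame. Two rubber feet 50 mm wide, 6 mm high, at x = -62 and 47 mm carry it.
- grip (a point): Middle of the blue grip, 22 mm above the hook's origin; axes as the hook. The grip is a bar 20 mm wide (y), z = 4 to 40 mm, x = -70 to 55 mm. Grip it across y, near x = 0; beside it is free between the feet, x = -50 to 35 mm.
- throat (a point): Point in the C-shaped head's throat: hook x = 122, y = -4, z = 18 mm; axes as the hook. Head: z = 12 to 24, x = 94 to 151, y = -50 to 18 mm, mouth open to -y. Jaws' inner faces x = 108 and 134; closed back y = 8; flared lips widen the mouth to about 42 mm at y = -48. Aim the pin's axis at x = 122 (good to 4 mm). The latch shuts once the axis is past y = -3; the pin meets the back at y = 2.
- latch (a joint): Red sprung latch across the hook's mouth, 22 mm long, on an upright pivot at hook x = 110, y = -32 mm. 0 = shut (lying along hook +x across the mouth), 1.5 rad = folded in against the jaw at x = 108, taking 4 mm of the throat's width. It opens inwards only; the pin pushes it in with about 2 to 5 N and its spring shuts it again behind the pin.
- tunnel: Fixed white heating tunnel (hood 200 mm wide, 190 mm deep, 145 mm high), placed anew each time. Origin on the bench under the middle of the hood's front edge; +x points into the tunnel, z up. The sled comes out along its -x. The hood is open in front (160 mm wide, 110 mm high).
- sled (a joint): How far the vial sled is drawn out of the tunnel, m: 0 = fully in, stop at 0.110. It runs straight along the tunnel's -x with about 2 N of friction and stays where it is left. The rear of its white rack is flush with the hood's front edge at 0.065.
- pin (a point): Middle of the neck of the sled's upright brass pin, 21 mm above the bench, 85 mm before the hood with the sled in; axes as the tunnel. Neck 12 mm thick, free from 8 to 34 mm above the bench, between a tongue (30 mm wide, reaching 15 mm further out than the pin) and a 32 mm wide head up to 40 mm, too wide for the hook's throat: come from the side. The sled's front lip stands 40 mm behind the pin.
- rack_rear (a point): Middle of the rear edge of the sled's white vial rack (100 mm long, 126 mm wide, vials to 84 mm above the bench), 40 mm above the bench.
- dropper1: Bystander: white dropper bottle with blue cap, 30 mm across, 70 mm high; origin under its centre.
- dropper2: Bystander: a second dropper bottle like the first.
- amber1: Bystander: amber jar with black cap, 52 mm across, 80 mm high; origin under its centre.
- amber2: Bystander: a second amber jar like the first.
- beaker: Bystander: white beaker, 68 mm across, 75 mm high; origin under its centre.
- scissors: Bystander: scissors lying flat, about 210 mm long, 10 mm high; origin near the middle.
There are look-alikes about, which are no part of the job. Of the things that look like the hook, the larger one is meant.

How it is judged:
On the way:
1. the latch has shut behind the pin, before the sled is drawn out (x of pin in the frame of hook between 0.11 and 0.132 m and y of pin in the frame of hook between -0.027 and 0.008 m and z of pin in the frame of hook between 0 and 0.036 m and value of joint latch below 0.2 rad and angle between hook's own z axis and vertical below 0.25 rad and value of joint sled below 0.055 m), for 0.2 s.
At the end, for the whole second after the job is handed in: The pin is inside the hook's throat with the latch shut (within 0.2 rad) behind it, the sled is drawn out more than 66 mm so that its rack is clear of the hood, and the hook lies released and at rest on the bench (underside within 10 mm of it, tilted less than 0.25 rad) (x of pin in the frame of hook between 0.11 and 0.132 m and y of pin in the frame of hook between -0.027 and 0.008 m and z of pin in the frame of hook between 0 and 0.036 m and value of joint latch below 0.2 rad and angle between hook's own z axis and vertical below 0.25 rad and value of joint sled above 0.066 m and height (world z) of hook below 0.01 m and linear speed of hook below 0.03 m/s); the robot touches nothing.
It fails at once if the fingers press on the sled itself (over 3 N) (contact force between the fingers and sled above 3 N).
It fails at once if a bottle, jar, the beaker or the scissors moved more than 30 mm (distance of any of dropper1, dropper2, amber1, amber2, beaker, scissors from where it was at the start of the episode above 0.03 m).
It also fails if it takes over 42 s, if anything falls off the work surface, if the arm or the gripper's body presses on something with over 40 N, if the wrist force passes 120 N, or if a joint passes its speed limit or range.

ROBOT

A 7-joint arm with a two-finger parallel gripper is mounted at the origin on the work surface. World frame = base frame: x ahead of the robot, y to its left, z up, the work surface at z = 0. Lengths are in m, angles in rad, forces in N, time in s.
With the tool pointing down it reaches from about 0.35 to 0.9 m from the base axis. Payload 7.2 kg.
Tool frame: the origin (TCP) lies on the centre line of the jaws, within the pads' length; the fingertips stand robot.tip_extent ahead of it and the grasp point (between the pads) lies 3 mm ahead of it (robot.tip_extent is the distance from the TCP to the fingertips, in m); y points along the fingers, z is the direction in which the jaws open and shut, and the axes are right-handed (so a half turn about y gives the same grasp; the last joint's range is limited). The gripper opens to 88 mm and grips with 3 to 60 N. Pads are 20 mm wide; open, the fingers measure 115 mm over their backs; the gripper's body (75 mm by 178 mm) begins 61 mm behind the grasp point.
Start: joints at [-1.397, 0.411, -0.013, 1.596, 0.006, 1.134, -0.082], TCP at [0.15, 0.607, 0.207] pointing down, gripper open.
Joint ranges: [-2.95, 2.95], [-0.29, 1.99], [-1.47, 1.44], [0.14, 2.54], [-1.03, 4.17], [0.13, 1.85], [-2.86, 2.86]. Speed limits (rad/s): [2.39, 2.39, 3.01, 3.01, 3.14, 3.14, 3.14].

INTERFACE

Orientations are given as a rotation vector (axis times angle).
In Python, from rig import robot, capture, calibration, hand_in gives the robot as it stands. The module is installed in compiled form; this text tells all that it offers.
- The arm moves only by the tool apply_moves, never from a script. Its argument "plan" is one flat list of numbers, 4 for each row, row after row: the shift along the tool's x, y, z in m, then the turn about the tool's y in rad. In form: [dx, dy, dz, twist, dx, dy, dz, twist, ...]. A call has 1 to 10 rows; each row is the pose to reach, as a shift and turn from the pose measured when the call began, along the tool's axes at that moment; what a row does not reach only later rows make up. A row lasts 1/12 s, in which the tool goes at most 41.7 mm and 7.16 degrees, less where a joint would pass 70% of its speed; a pose out of reach is approached as far as the arm can. A call with a gripper value outside its range is refused whole. "jaw" is the opening in per cent of the stroke, from 0 (shut) to 100 (fully open), set as the call begins (left out, the last holds). The fingers move at their own pace and stop on an object; the grip force is fixed at half the most. Time passes only in rows, so rows that repeat a pose let the fingers close. It gives the time, the measured TCP pose, the force and the opening at its end, in the units of the state.
- robot.get_obs(): the state, without advancing time (a new reading comes with each control period).
- capture(name): name is "side" or "top" or "wrist"; returns (picture, depth): 400x640x3 uint8, blue, green, red; 400x640 float32, m along the optical axis (not along the pixel's ray), 0 where there is no reading.
- calibration(name): a dict with "vfov" (degrees; the focal length in pixels is half the picture's height over the tangent of half this angle, whatever the lens; pixels are square), "cx", "cy" (the principal point, pixels), "D" ([k1, k2, p1, p2, k3] as OpenCV has them; the pictures are not rectified), "R" (3x3) and "t" (3): a world point X has camera coordinates R X + t. Camera axes: x right, y down, z forward; pixel columns grow to the right and rows downward; lengths in m; the calibration is good to about 2 mm. A picture is of the moment at which its call begins: read the wrist's pose just before it. calibration takes no time and is no camera call; for the wrist camera it gives the pose at the moment of the call.
- hand_in(): hands the job in, once; it reports no verdict.
The state is a dict: "time": time; "joints": joint angles; "joint_vel": joint speeds; "joint_torque": joint torques, N m; "ee_pos": TCP position; "tool_rot": TCP orientation; "contact_force": force on the tool from outside, world axes, zero at the start; "moment": the same for the moment, N m; "gripper_width": opening from 0.0 (shut) to 1.0 (fully open).
Only numpy, scipy, OpenCV 4.12 (cv2) and the standard library are available. Lean on these libraries where they do the work, as an engineer would, in place of code of your own. Each camera call takes 0.05 s, during which the arm holds its last target. There are 200 camera calls.

## Working session

There is one attempt and no reset: what is moved stays moved. The work goes in short steps, Python scripts to look and compute and a tool call to move; the robot and the scene stay as the last step left them, time stands still between calls to the robot, and variables do not carry over. Pictures are saved under pics/ and viewed, about 8 in all and at most 12, crops included, and the job is handed in when it is done.

Besides the shell and the picture viewer there is one more tool, called after "Call:" as a command line: name --argument value ..., lists and objects as JSON in quotes. apply_moves: Moves the arm, as the interface text tells. Its arguments: {"type":"object","properties":{"plan":{"type":"array","items":{"type":"number"}},"jaw":{"type":"number"}},"required":["plan"]}

```bash
mkdir -p pics; cat > h.py <<'E'
import numpy as np, cv2
from scipy.spatial.transform import Rotation as Rot
from rig import robot, capture, calibration, hand_in
def K(c):
    f=200/np.tan(np.radians(c["vfov"])/2)
    return np.array([[f,0,c["cx"]],[0,f,c["cy"]],[0,0,1]])
def shot(n,fn):
    c=calibration(n); im,d=capture(n)
    cv2.imwrite(f"pics/{fn}.png",im); np.savez(f"pics/{fn}.npz",d=d,im=im,**{k:np.array(v) for k,v in c.items()})
    return im,d,c
def load(fn):
    z=np.load(f"pics/{fn}.npz"); return z["im"],z["d"],{k:z[k] for k in("vfov","cx","cy","D","R","t")}
def ray(c,u,v):
    p=cv2.undistortPoints(np.array([[[u,v]]],float),K(c),np.array(c["D"],float)).ravel()
    R=np.array(c["R"]);return -R.T@np.array(c["t"]), R.T@np.array([p[0],p[1],1])
def at_z(c,u,v,z):
    o,r=ray(c,u,v); return o+r*(z-o[2])/r[2]
def at_d(c,d,u,v):
    o,r=ray(c,u,v); return o+r*d[int(round(v)),int(round(u))]
def proj(c,P):
    R=np.array(c["R"],float);return cv2.projectPoints(np.array(P,float).reshape(-1,3),cv2.Rodrigues(R)[0],np.array(c["t"],float),K(c),np.array(c["D"],float))[0].reshape(-1,2)
E
python3 - <<'E'
from h import *
o=robot.get_obs(); print({k:np.round(v,3) for k,v in o.items()}, robot.tip_extent)
print(Rot.from_rotvec(o["tool_rot"]).as_matrix().round(3))
for n in("top","side"):
    im,d,c=shot(n,n+"0"); print(n,np.round(-np.array(c["R"]).T@np.array(c["t"]),3),c["D"])
E
```

```text
{'time': np.float64(0.0), 'joints': array([-1.397,  0.412, -0.013,  1.597,  0.006,  1.134, -0.082]), 'joint_vel': array([ 0.001,  0.   , -0.   , -0.001,  0.001, -0.   ,  0.001]), 'joint_torque': array([ 0.0000e+00, -5.8795e+01,  6.4200e-01, -2.9109e+01, -5.4000e-02,
        1.8000e-02,  0.0000e+00]), 'ee_pos': array([0.15 , 0.606, 0.206]), 'tool_rot': array([-1.564,  0.19 , -0.19 ]), 'contact_force': array([0.09 , 0.263, 0.655]), 'moment': array([-0.019,  0.008, -0.033]), 'gripper_width': np.float64(0.997)} 0.022
[[ 0.971 -0.     0.239]
 [-0.239 -0.002  0.971]
 [ 0.    -1.    -0.002]]
top [0.344 0.05  1.253] [0.0220003 0.        0.        0.        0.       ]
side [ 0.005 -0.637  0.672] [-0.08302873  0.          0.          0.          0.        ]
```

View pics/top0.png

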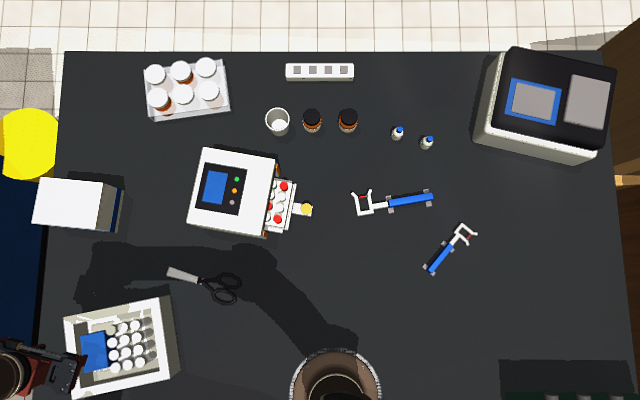

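View pics/side0.png

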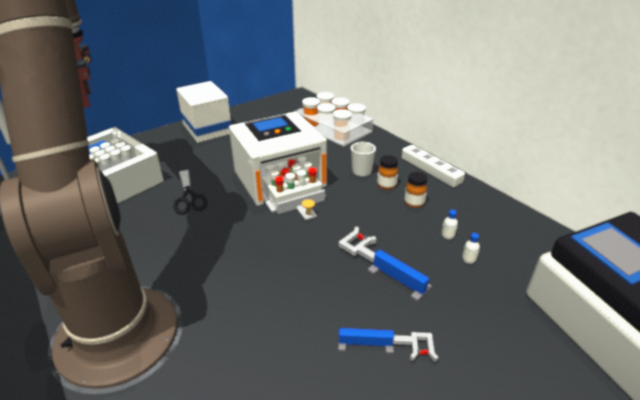

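```bash
python3 - <<'E'
from h import *
im,d,c=load("top0")
a=cv2.resize(im[180:225,345:445],None,fx=8,fy=8,interpolation=cv2.INTER_CUBIC)
b=cv2.resize(im[140:245,180:320],None,fx=4,fy=4,interpolation=cv2.INTER_CUBIC)[:240]
b=cv2.resize(im[175:245,255:320],None,fx=3.4,fy=3.4,interpolation=cv2.INTER_CUBIC)
o=np.zeros((360+238,800,3),np.uint8); o[:360]=a; o[360:360+b.shape[0],:b.shape[1]]=b
t=cv2.resize(im[140:245,180:320],None,fx=2.26,fy=2.26); o[360:597,300:300+t.shape[1]]=t[:237]
cv2.imwrite("pics/crop1.png",o)
E
```

```text
(no output)
```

View pics/crop1.png

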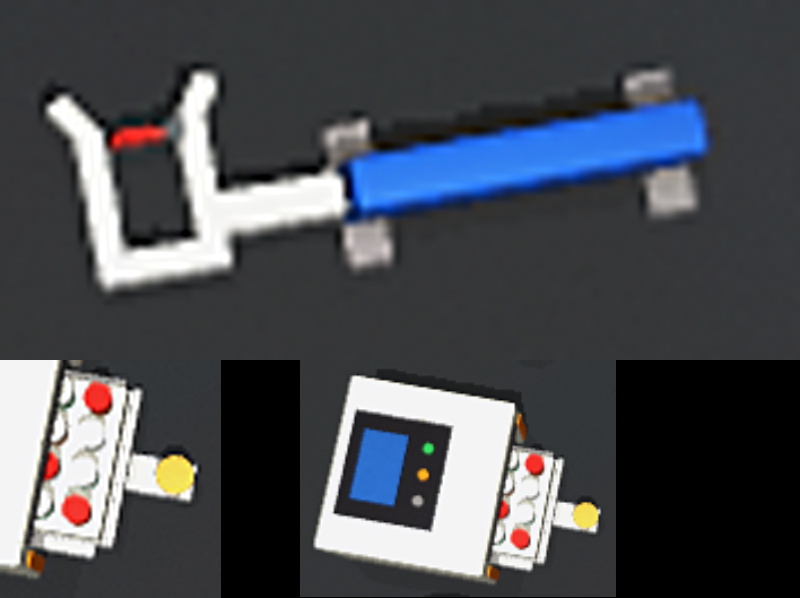

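```bash
python3 - <<'E'
from h import *
im,d,c=load("top0")
f=lambda u,v,z: at_z(c,345+u/8-.44,180+v/8-.44,z)
A=f(105,287,.024);B=f(235,264,.024)
print("head",A.round(4),B.round(4),np.linalg.norm(A-B))
# fit full model: points hook frame -> pixel
pts=[((151,18,24),(105,287)),((94,18,24),(235,264)),((-70,10,40),(706,152)),((-70,-10,40),(693,100)),((55,10,40),(357,215)),((55,-10,40),(345,162)),((47,-25,6),None)]
W=[];H=[]
for h,p in pts:
    if p is None: continue
    w=f(*p,h[2]/1000); W.append(w[:2]);H.append(np.array(h[:2])/1000)
W=np.array(W);H=np.array(H);cw,ch=W.mean(0),H.mean(0)
U,S,V=np.linalg.svd((H-ch).T@(W-cw));R=V.T@np.diag([1,np.sign(np.linalg.det(V.T@U.T))])@U.T
t=cw-R@ch; print("hook",t.round(4),"yaw",np.degrees(np.arctan2(R[1,0],R[0,0])).round(2)); print((((R@H.T).T+t-W)*1000).round(1))
# pin head top z=.040
g=lambda u,v,z: at_z(c,255+u/3.4-.35,175+(v-360)/3.4-.35,z)
print("pin",g(175,475,.04).round(4), "tongue end",g(197,463,.008).round(4),g(192,500,.008).round(4))
# depth check
print(at_d(c,d,306,209),at_d(c,d,410,199))
# hood top corners: small view scale 2.26
k=lambda u,v,z: at_z(c,180+(u-300)/2.26-.28,140+(v-360)/2.26-.28,z)
C=[k(352,376,.145),k(521,404,.145),k(487,577,.145),k(316,548,.145)]
for q in C: print(q.round(4))
C=np.array(C)
print(np.linalg.norm(C-np.roll(C,-1,0),axis=1).round(3))
for a,b in((1,0),(2,3)): v=C[b]-C[a];print(np.degrees(np.arctan2(v[1],v[0])))
v=C[1]-C[2];print("front",np.degrees(np.arctan2(v[1],v[0]))+90, (C[1]+C[2])/2)
E
```

```text
head [ 0.4752 -0.0647  0.024 ] [ 0.4832 -0.11    0.024 ] 0.04590662306993373
hook [ 0.5174 -0.2023] yaw 100.09
[[-2.   8. ]
 [ 0.  -2.9]
 [-0.2 -2.5]
 [ 1.4 -2.8]
 [-0.3  0.2]
 [ 1.   0. ]]
pin [0.4928 0.078  0.04  ] tongue end [0.5067 0.0605 0.008 ] [0.4759 0.0646 0.008 ]
[0.49116785 0.07824115 0.04163096] [ 0.5186685  -0.20749459  0.04120078]
[0.639  0.3401 0.145 ]
[0.6065 0.1488 0.145 ]
[0.4119 0.1837 0.145 ]
[0.4441 0.3725 0.145 ]
[0.194 0.198 0.191 0.198]
80.37197434416396
80.32059630676463
front 79.81754891949451 [0.50922809 0.16624365 0.145     ]
```

Call:
apply_moves --plan '[0.541,0,-0.68,1.152,0.541,0,-0.68,1.152,0.541,0,-0.68,1.152,0.541,0,-0.68,1.152,0.541,0,-0.68,1.152,0.541,0,-0.68,1.152,0.541,0,-0.68,1.152,0.541,0,-0.68,1.152,0.541,0,-0.68,1.152,0.541,0,-0.68,1.152]'

```text
time: 0.93
ee_pos: [0.3235, 0.226, 0.2071]
tool_rot: [-1.286, 1.083, -1.084]
contact_force: [1.1, 0.5, -0.2]
gripper_width: 0.995
```

```bash
cat >> h.py <<'E'
def go(p,az,tw=None):
    "shift along tool axes and twist to world TCP p with tool z at azimuth az deg (tool down)"
    o=robot.get_obs(); R=Rot.from_rotvec(o["tool_rot"]).as_matrix()
    a=np.degrees(np.arctan2(R[1,2],R[0,2])); t=(a-az+180)%360-180
    print("t",round(float(o["time"]),2),"pos",o["ee_pos"].round(4),"az",a.round(2),"F",o["contact_force"].round(1),"w",round(float(o["gripper_width"])*88,1),"down",R[:,1].round(3))
    print("shift",(R.T@(np.array(p)-o["ee_pos"])).round(4),"twist",round(np.radians(t),3))
E
python3 -c "
from h import *
go([.515,-.185,.2],10)"
```

```text
t 0.93 pos [0.3235 0.226  0.2071] az 9.72 F [ 1.1  0.5 -0.2] w 87.5 down [-0.    -0.001 -1.   ]
shift [0.4374 0.0075 0.1193] twist -0.005
```

Call:
apply_moves --plan '[0.437,0.007,0.12,-0.005,0.437,0.007,0.12,-0.005,0.437,0.007,0.12,-0.005,0.437,0.007,0.12,-0.005,0.437,0.007,0.12,-0.005,0.437,0.007,0.12,-0.005,0.437,0.007,0.12,-0.005,0.437,0.007,0.12,-0.005,0.437,0.007,0.12,-0.005,0.437,0.007,0.12,-0.005]'

```text
time: 1.77
ee_pos: [0.4998, -0.1512, 0.2008]
tool_rot: [-1.288, 1.079, -1.079]
contact_force: [0.5, 0.8, 1.0]
gripper_width: 0.997
```

Call:
apply_moves --plan '[0.03,0,0,0,0.03,0,0,0,0.03,0,0,0,0.03,0,0,0]'

```text
time: 2.1
ee_pos: [0.5045, -0.1802, 0.2004]
tool_rot: [-1.288, 1.08, -1.078]
contact_force: [-0.2, -0.4, 0.5]
gripper_width: 1.001
```

```bash
python3 -c "
from h import *
go([.515,-.185,.2],10)
im,d,c=shot('wrist','w1'); print((-c['R'].T@c['t']).round(3) if hasattr(c['R'],'T') else 0)"
```

```text
t 2.1 pos [ 0.5045 -0.1802  0.2004] az 10.04 F [-0.2 -0.4  0.5] w 88.1 down [-0.002 -0.    -1.   ]
shift [0.0066 0.0003 0.0094] twist 0.001
[ 0.492 -0.105  0.377]
```

View pics/w1.png

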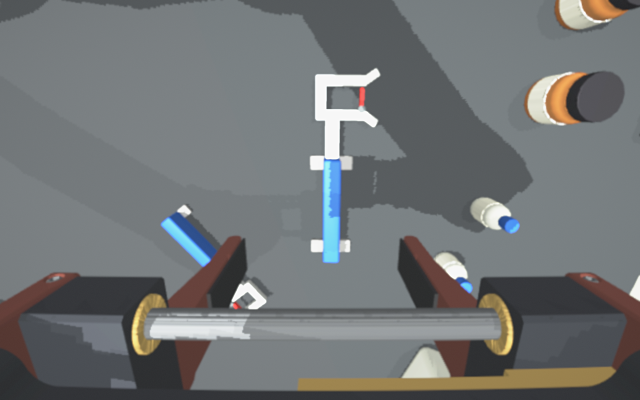

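```bash
python3 - <<'E'
from h import *
im,d,c=load("w1")
a=cv2.resize(im[60:275,270:400],None,fx=2.7,fy=2.7,interpolation=cv2.INTER_CUBIC)
b=cv2.resize(im[60:135,305:390],None,fx=5,fy=5,interpolation=cv2.INTER_CUBIC)
o=np.zeros((581,800,3),np.uint8);o[:a.shape[0],:a.shape[1]]=a;o[:375,360:785]=b
cv2.imwrite("pics/crop2.png",o)
for u,v in((331,180),(331,240),(332,140),(320,95)): print(at_d(c,d,u,v).round(4))
E
```

```text
[ 0.5132 -0.1718  0.0404]
[ 0.5265 -0.2431  0.0392]
[ 0.5069 -0.1297  0.0228]
[ 0.4852 -0.0844  0.0225]
```

View pics/crop2.png

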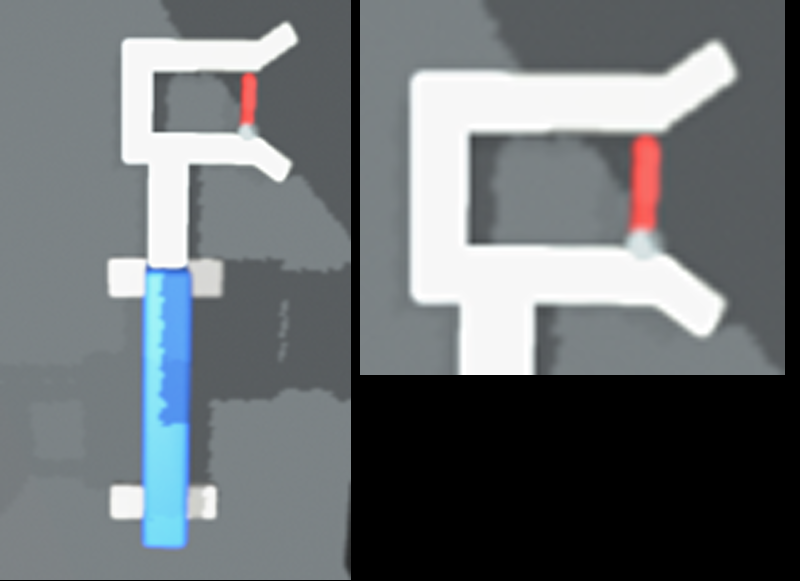

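```bash
cat >> h.py <<'E'
def fit(H,W):
    H=np.array(H);W=np.array(W);cw,ch=W.mean(0),H.mean(0)
    U,S,V=np.linalg.svd((H-ch).T@(W-cw));R=V.T@np.diag([1,np.sign(np.linalg.det(V.T@U.T))])@U.T
    t=cw-R@ch; return t,np.degrees(np.arctan2(R[1,0],R[0,0])),((R@H.T).T+t-W)*1000
E
python3 - <<'E'
from h import *
im,d,c=load("w1")
b=lambda u,v,z: at_z(c,305+(u-360)/5-.4,60+v/5-.4,z)[:2]
a=lambda u,v,z: at_z(c,270+u/2.7-.3,60+v/2.7-.3,z)[:2]
H=[(.134,.008),(.108,.008),(.121,.018),(.055,.010),(.055,-.010),(-.07,.01),(-.07,-.01)]
W=[b(470,132,.024),b(468,244,.024),b(411,187,.024),a(146,270,.04),a(189,270,.04),a(143,546,.04),a(186,546,.04)]
t,y,r=fit(H,W);print(t.round(4),y.round(2));print(r.round(1))
g=t+.015*np.array([np.cos(np.radians(y)),np.sin(np.radians(y))])
go([*g,.2],y-90)
E
```

```text
[ 0.5195 -0.2032] 99.68
[[-1.5  1.7]
 [-0.9 -0.9]
 [ 1.4  0.6]
 [-0.8  0.3]
 [ 1.7  0.6]
 [-0.3 -1.2]
 [ 0.5 -1.2]]
t 2.15 pos [ 0.5048 -0.1794  0.2005] az 10.13 F [ 0.   0.6 -0.1] w 88.3 down [-0.001  0.    -1.   ]
shift [0.011  0.0005 0.0104] twist 0.008
```

Call:
apply_moves --plan '[0.011,0.04,0.0105,0.008,0.011,0.08,0.0105,0.008,0.011,0.12,0.0105,0.008,0.011,0.15,0.0105,0.008,0.011,0.17,0.0105,0.008,0.011,0.17,0.0105,0.008,0.011,0.17,0.0105,0.008,0.011,0.17,0.0105,0.008]'

```text
time: 2.82
ee_pos: [0.5178, -0.1877, 0.0319]
tool_rot: [-1.284, 1.083, -1.083]
contact_force: [-0.4, -0.7, -0.3]
gripper_width: 1.0
```

```bash
python3 -c "
from h import *
go([.517,-.1884,.03],9.68)"
```

```text
t 2.82 pos [ 0.5178 -0.1877  0.0319] az 9.74 F [-0.4 -0.7 -0.3] w 88.0 down [ 0.001  0.    -1.   ]
shift [ 0.0005  0.0019 -0.0009] twist 0.001
```

Close, then lift 4 mm and look.

Call:
apply_moves --plan '[0,0.001,0,0,0,0.001,0,0,0,0.001,0,0,0,0.001,0,0,0,0.001,0,0,0,0.001,0,0,0,0.001,0,0,0,0.001,0,0]' --jaw 0

```text
time: 3.48
ee_pos: [0.5177, -0.1878, 0.0309]
tool_rot: [-1.284, 1.083, -1.083]
contact_force: [-0.4, -0.5, -1.2]
gripper_width: 0.432
```

Call:
apply_moves --plan '[0,-0.002,0,0,0,-0.004,0,0,0,-0.004,0,0,0,-0.004,0,0]'

```text
time: 3.82
ee_pos: [0.5179, -0.1878, 0.0351]
tool_rot: [-1.284, 1.083, -1.083]
contact_force: [-0.0, 0.4, -0.2]
gripper_width: 0.13
```

```bash
python3 - <<'E'
from h import *
y=np.radians(80.3);g=np.array([.493,.079]);ex=np.array([np.cos(y),np.sin(y)]);ey=np.array([-ex[1],ex[0]])
for hy in(-.075,-.06,0): print((g-ex*(.122-.0152)-ey*hy).round(4))
go([*(g-ex*(.122-.0152)-ey*-.075),.0355],-9.7)
shot('wrist','w2')
E
```

```text
[ 0.4011 -0.0136]
[ 0.4159 -0.0162]
[ 0.475  -0.0263]
t 3.82 pos [ 0.5179 -0.1878  0.0351] az 9.74 F [-0.   0.4 -0.2] w 11.5 down [ 0.001  0.    -1.   ]
shift [-0.1914 -0.0005 -0.0856] twist 0.339
```

View pics/w2.png

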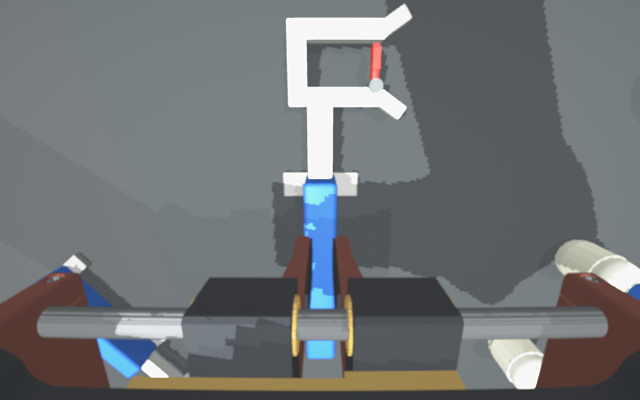

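Call:
apply_moves --plan '[0,0.004,0,0,0,0.004,0,0,0,0.004,0,0,0,0.004,0,0,0,0.004,0,0,0,0.004,0,0]'

```text
time: 4.37
ee_pos: [0.5178, -0.1878, 0.031]
tool_rot: [-1.284, 1.083, -1.083]
contact_force: [-0.2, -0.1, 0.8]
gripper_width: 0.005
```

Call:
apply_moves --plan '[0,-0.002,0,0,0,-0.004,0,0,0,-0.004,0,0,0,-0.004,0,0]'

```text
time: 4.7
ee_pos: [0.518, -0.1879, 0.0352]
tool_rot: [-1.284, 1.082, -1.084]
contact_force: [-0.3, 0.2, -0.2]
gripper_width: 0.005
```

```bash
python3 - <<'E'
from h import *
go([.4011,-.0136,.0355],-9.7)
im,d,c=shot('wrist','w3')
for n in("w2","w3"):
    im,d,c=load(n)
    print([at_d(c,d,u,v).round(4).tolist() for u,v in((320,210),(322,245),(320,130),(297,60))])
E
```

```text
t 4.7 pos [ 0.518  -0.1879  0.0352] az 9.74 F [-0.3  0.2 -0.2] w 0.4 down [ 0.001  0.    -1.   ]
shift [-0.1915 -0.0004 -0.0857] twist 0.339
[[0.5132, -0.1656, 0.0396], [0.5182, -0.1878, 0.0384], [0.5055, -0.1212, 0.0231], [0.4863, -0.0854, 0.0241]]
[[0.5133, -0.1656, 0.0398], [0.5168, -0.1786, 0.0598], [0.5057, -0.1213, 0.0225], [0.4864, -0.0854, 0.0246]]
```

```bash
python3 - <<'E'
from h import *
im,d,c=load("w3")
print(robot.tip_extent)
for v in range(225,300,6): print(v,[tuple((at_d(c,d,u,v)*1000).round(0).astype(int).tolist()) for u in(300,312,320,328,340)])
E
```

```text
0.022
225 [(503, -191, 0), (510, -176, 39), (515, -175, 38), (520, -174, 40), (531, -187, 0)]
231 [(503, -196, 0), (511, -179, 40), (516, -179, 40), (520, -178, 40), (533, -192, -1)]
237 [(504, -201, -1), (511, -178, 53), (516, -183, 39), (520, -176, 53), (533, -196, -1)]
243 [(505, -206, 0), (511, -178, 60), (516, -178, 58), (520, -176, 61), (534, -201, -2)]
249 [(506, -210, 0), (512, -178, 68), (516, -179, 65), (520, -177, 68), (535, -205, 0)]
255 [(506, -216, 0), (512, -178, 75), (516, -179, 72), (519, -176, 76), (525, -176, 74)]
261 [(507, -221, -1), (512, -178, 82), (516, -179, 79), (519, -177, 82), (525, -176, 81)]
267 [(507, -180, 86), (512, -178, 88), (516, -178, 86), (519, -177, 88), (524, -176, 88)]
273 [(507, -178, 94), (512, -177, 95), (516, -179, 91), (519, -177, 93), (524, -176, 93)]
279 [(507, -157, 136), (510, -156, 137), (516, -179, 96), (514, -155, 136), (517, -154, 138)]
285 [(507, -156, 140), (510, -156, 139), (516, -179, 100), (514, -156, 139), (518, -155, 138)]
291 [(507, -156, 143), (510, -156, 142), (516, -179, 104), (515, -157, 140), (517, -154, 143)]
297 [(507, -156, 146), (510, -156, 145), (516, -179, 108), (515, -156, 143), (517, -155, 145)]
```

View pics/w3.png

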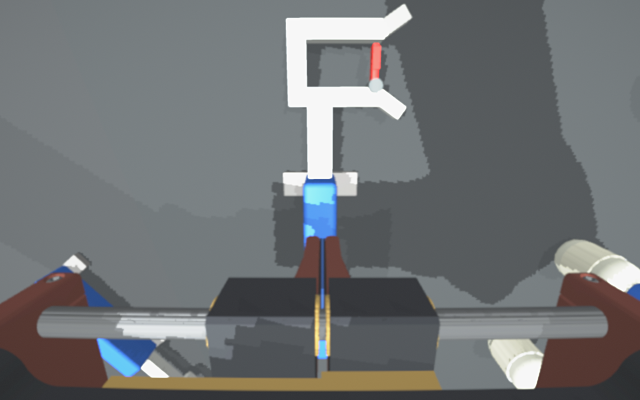

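```bash
python3 - <<'E'
from h import *
for n,us in(("w1",(225,232,238,243)),("w2",(294,300,306,340,350)),("w3",(308,312,318,324,330,338))):
    im,d,c=load(n); print(n,-c["R"].T@c["t"])
    for v in range(229,262,3): print(v,[tuple((at_d(c,d,u,v)*1000).round(0).astype(int).tolist()) for u in us])
E
```

```text
w1 [ 0.49202744 -0.10492749  0.3774355 ]
229 [(391, -269, 0), (400, -267, 0), (408, -266, 0), (414, -264, 0)]
232 [(391, -273, -1), (400, -271, -1), (408, -270, 0), (414, -269, -1)]
235 [(391, -277, -1), (400, -276, -2), (408, -274, 0), (415, -273, 0)]
238 [(391, -282, -1), (454, -179, 218), (457, -178, 218), (459, -179, 216)]
241 [(451, -179, 223), (455, -178, 224), (458, -177, 224), (460, -179, 220)]
244 [(453, -178, 228), (456, -178, 228), (458, -179, 224), (461, -180, 221)]
247 [(453, -179, 231), (457, -177, 232), (460, -179, 228), (460, -182, 219)]
250 [(455, -178, 234), (458, -177, 235), (460, -179, 230), (461, -183, 222)]
253 [(456, -178, 239), (459, -178, 236), (460, -181, 230), (461, -185, 221)]
256 [(457, -178, 241), (459, -179, 239), (461, -182, 231), (462, -186, 223)]
259 [(458, -178, 244), (460, -178, 242), (461, -184, 231), (462, -188, 223)]
w2 [ 0.50533487 -0.11258907  0.21215943]
229 [(499, -196, -1), (503, -194, 0), (507, -179, 39), (532, -190, -1), (539, -189, 0)]
232 [(499, -198, -1), (503, -197, -1), (507, -181, 39), (532, -192, 0), (540, -191, 0)]
235 [(499, -201
[... 1303 characters left out ...]
7, 59), (518, -179, 54), (521, -176, 58), (525, -176, 58)]
244 [(509, -178, 62), (511, -178, 62), (514, -178, 61), (518, -179, 58), (521, -176, 62), (525, -176, 62)]
247 [(509, -178, 67), (511, -178, 66), (514, -177, 66), (518, -179, 62), (521, -176, 66), (525, -176, 65)]
250 [(510, -178, 70), (511, -177, 71), (515, -178, 69), (518, -178, 66), (520, -176, 70), (524, -176, 70)]
253 [(510, -178, 73), (512, -178, 73), (515, -178, 72), (518, -178, 70), (520, -176, 73), (524, -176, 72)]
256 [(510, -178, 77), (512, -178, 77), (515, -179, 73), (518, -179, 73), (520, -176, 77), (524, -176, 76)]
259 [(510, -178, 79), (512, -178, 80), (515, -178, 79), (518, -178, 78), (520, -177, 79), (524, -176, 80)]
```

The fingers closed above the grip. The depth picture puts the fingertips about 16 mm above the reported TCP, where 22 mm below was expected. The gripper therefore sits about 38 mm higher than reported. I'll open, go lower and watch the force.

Call:
apply_moves --plan '[0,-0.005,0,0,0,-0.005,0,0,0,-0.005,0,0,0,-0.005,0,0,0,-0.005,0,0,0,-0.005,0,0,0,-0.005,0,0,0,-0.005,0,0]' --jaw 65

```text
time: 5.42
ee_pos: [0.5179, -0.1878, 0.0401]
tool_rot: [-1.284, 1.082, -1.083]
contact_force: [-0.4, -0.3, -0.5]
gripper_width: 0.572
```

Call:
apply_moves --plan '[0,0.01,0,0,0,0.02,0,0,0,0.025,0,0,0,0.03,0,0,0,0.035,0,0,0,0.035,0,0]'

```text
time: 5.92
ee_pos: [0.5172, -0.1876, 0.0039]
tool_rot: [-1.285, 1.084, -1.082]
contact_force: [0.1, 0.0, 0.1]
gripper_width: 0.647
```

Call:
apply_moves --plan '[0,0.004,0,0,0,0.008,0,0,0,0.01,0,0,0,0.01,0,0]'

```text
time: 6.25
ee_pos: [0.517, -0.1876, -0.0066]
tool_rot: [-1.285, 1.084, -1.082]
contact_force: [0.4, -0.9, 0.6]
gripper_width: 0.646
```

```bash
python3 - <<'E'
from h import *
go([.4011,-.0136,.0355],-9.7)
im,d,c=shot('wrist','w4')
P=np.array([[at_d(c,d,u,v) for u in range(200,440)] for v in range(215,270)])
m=(abs(P[...,1]+.177)<.006)&(P[...,2]>.003)
for v in range(0,55,3): r=P[v][m[v]]; print(v+215,len(r),(r[:,2].min()*1000).round() if len(r) else 0,[ (r[:,0].min()*1000).round(),(r[:,0].max()*1000).round()] if len(r) else 0)
E
```

```text
t 6.25 pos [ 0.517  -0.1876 -0.0066] az 9.74 F [ 0.4 -0.9  0.6] w 56.9 down [-0.001  0.    -1.   ]
shift [-0.1911 -0.0418 -0.0848] twist 0.339
215 0 0 0
218 0 0 0
221 0 0 0
224 0 0 0
227 0 0 0
230 0 0 0
233 0 0 0
236 14 9.0 [np.float64(480.0), np.float64(549.0)]
239 28 9.0 [np.float64(479.0), np.float64(550.0)]
242 30 10.0 [np.float64(480.0), np.float64(551.0)]
245 32 10.0 [np.float64(480.0), np.float64(549.0)]
248 48 10.0 [np.float64(480.0), np.float64(549.0)]
251 75 11.0 [np.float64(480.0), np.float64(550.0)]
254 73 11.0 [np.float64(479.0), np.float64(549.0)]
257 75 15.0 [np.float64(479.0), np.float64(550.0)]
260 78 18.0 [np.float64(480.0), np.float64(550.0)]
263 78 22.0 [np.float64(480.0), np.float64(550.0)]
266 84 25.0 [np.float64(478.0), np.float64(551.0)]
269 77 27.0 [np.float64(479.0), np.float64(550.0)]
```

Call:
apply_moves --plan '[0,0,0,0,0,0,0,0,0,0,0,0,0,0,0,0,0,0,0,0,0,0,0,0,0,0,0,0,0,0,0,0,0,0,0,0,0,0,0,0]' --jaw 0

```text
time: 7.13
ee_pos: [0.5171, -0.1876, -0.0062]
tool_rot: [-1.285, 1.084, -1.082]
contact_force: [-1.0, 0.6, 2.2]
gripper_width: 0.226
```

Call:
apply_moves --plan '[0,-0.002,0,0,0,-0.004,0,0,0,-0.005,0,0,0,-0.005,0,0]'

```text
time: 7.47
ee_pos: [0.5171, -0.1876, -0.0011]
tool_rot: [-1.285, 1.084, -1.082]
contact_force: [0.4, -0.0, -2.5]
gripper_width: 0.223
```

```bash
python3 - <<'E'
from h import *
go([.4011,-.0136,.0],-9.7)
im,d,c=shot('wrist','w5')
for z in ("w4","w5"):
    im,d,c=load(z)
    print([at_d(c,d,u,v).round(4).tolist() for u,v in((320,200),(320,215),(320,120),(296,60))])
E
```

```text
t 7.47 pos [ 0.5171 -0.1876 -0.0011] az 9.73 F [ 0.4 -0.  -2.5] w 19.6 down [-0.001  0.    -1.   ]
shift [-0.1912 -0.0009 -0.0849] twist 0.339
[[0.51, -0.1498, 0.033], [0.5109, -0.1552, 0.0386], [0.5039, -0.1146, 0.0248], [0.4892, -0.0912, 0.0245]]
[[0.5101, -0.1499, 0.0385], [0.5111, -0.1552, 0.0443], [0.504, -0.1147, 0.0289], [0.4892, -0.091, 0.028]]
```

View pics/w5.png

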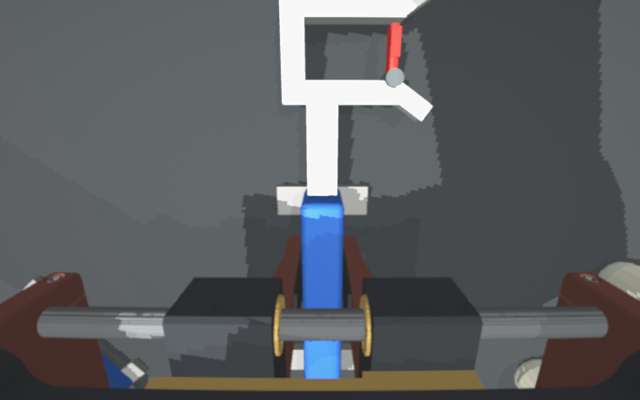

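Call:
apply_moves --plan '[-0.026,0.001,-0.036,0,-0.053,0.001,-0.072,0,-0.053,0.001,-0.072,0,-0.053,0.001,-0.072,0]'

```text
time: 7.85
ee_pos: [0.4337, -0.1457, -0.0024]
tool_rot: [-1.286, 1.087, -1.079]
contact_force: [0.9, -1.0, -3.4]
gripper_width: 0.227
```

```bash
python3 - <<'E'
from h import *
y=np.radians(80.3);g=np.array([.493,.079]);ex=np.array([np.cos(y),np.sin(y)]);ey=np.array([-ex[1],ex[0]])
go([*(g-ex*(.122-.0158)-ey*-.085),-.002],-9.7)
# hook pose in tool frame from w5
im,d,c=load("w5"); f=lambda u,v,z: at_z(c,u,v,z)[:2]
H=[(.108,.008),(.055,.010),(.055,-.010)];W=[f(304.5,80,.0285),f(303,207,.0445),f(342,207,.0445)]
t,a,r=fit(H,W);print(t,a,r.round(1))
ax=np.array([np.cos(np.radians(a)),np.sin(np.radians(a))]);q=np.array([.5171,-.1876])-t;print("tcp in hook",q@ax,-q[0]*ax[1]+q[1]*ax[0])
E
```

```text
t 7.85 pos [ 0.4337 -0.1457 -0.0024] az 9.74 F [ 0.9 -1.  -3.4] w 20.0 down [-0.004  0.003 -1.   ]
shift [-1.396e-01  1.000e-04 -1.900e-02] twist 0.339
[ 0.52056874 -0.20490498] 99.64062601001488 [[ 0.3 -1.1]
 [-1.5  0.3]
 [ 1.1  0.7]]
tcp in hook 0.017641492193493022 0.0005217266717084863
```

Call:
apply_moves --plan '[-0.03,0,-0.019,0.11,-0.06,0,-0.019,0.22,-0.09,0,-0.019,0.339,-0.12,0,-0.019,0.339,-0.138,0,-0.019,0.339,-0.138,0,-0.019,0.339,-0.138,0,-0.019,0.339,-0.138,0,-0.019,0.339]'

```text
time: 8.52
ee_pos: [0.3928, -0.0135, -0.0016]
tool_rot: [-1.125, 1.336, -1.33]
contact_force: [-0.2, -0.2, -2.5]
gripper_width: 0.224
```

```bash
python3 - <<'E'
from h import *
go([.391,-.012,-.002],-9.7)
im,d,c=shot('wrist','w6')
a=cv2.resize(im[0:230,230:610],None,fx=2.1,fy=2.1,interpolation=cv2.INTER_CUBIC); cv2.imwrite("pics/crop6.png",a)
print(proj(c,[[.493,.079,.04],[.493,.079,.021]]))
E
```

```text
t 8.52 pos [ 0.3928 -0.0135 -0.0016] az -9.67 F [-0.2 -0.2 -2.5] w 19.7 down [-0.003  0.002 -1.   ]
shift [-0.0012  0.0004 -0.002 ] twist 0.0
[[527.3950398   35.18636007]
 [501.48742977  45.2430522 ]]
```

View pics/crop6.png

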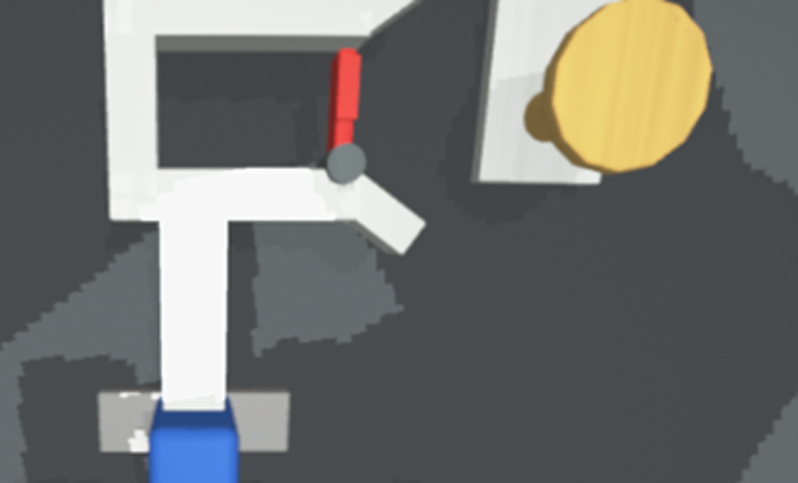

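```bash
python3 - <<'E'
from h import *
im,d,c=load("w6"); f=lambda u,v,z: at_z(c,230+u/2.1-.24,v/2.1-.24,z)[:2]
print("z",[at_d(c,d,230+u/2.1,v/2.1)[2].round(4) for u,v in((130,120),(190,195),(195,300),(632,85),(500,150),(195,440))])
pin=f(632,85,.04);print("pin",pin)
L=[f(490,40,.008),f(478,182,.008)];v=L[0]-L[1];print("tongue az",np.degrees(np.arctan2(v[1],v[0])), "end mid", (f(478,182,.008)))
hz=.0275
A=f(157,36,hz);B=f(157,168,hz);print("inner",A,B,np.linalg.norm(A-B))
C=f(105,60,hz);D=f(110,215,hz);v=C-D;print("back az",np.degrees(np.arctan2(v[1],v[0])))
H=[(.134,.008),(.108,.008),(.055,.010),(.055,-.010)];W=[A,B,f(152,430,.0435),f(238,430,.0435)]
t,a,r=fit(H,W);print(t,a,r.round(1).tolist())
for aa in (a,80.3):
    ax=np.array([np.cos(np.radians(aa)),np.sin(np.radians(aa))]); ay=np.array([-ax[1],ax[0]])
    o=(A+B)/2-ax*.121-ay*.008
    print("pin in hook",(pin-o)@ax,(pin-o)@ay)
E
```

```text
z [np.float64(0.0301), np.float64(0.0278), np.float64(0.028), np.float64(0.0394), np.float64(0.0092), np.float64(0.0429)]
pin [0.49434406 0.0769105 ]
tongue az 81.44649790923299 end mid [0.4770943  0.06440693]
inner [0.40559253 0.10326037] [0.40097642 0.07819484] 0.02548704620492119
back az 80.44119738093124
[ 0.39078108 -0.03018739] 80.29275403921771 [[-0.1, -0.0], [0.1, -0.6], [-0.8, 0.5], [0.8, 0.1]]
pin in hook 0.12273464884467829 -0.08408556791188351
pin in hook 0.12272300314908983 -0.08408578654937293
```

Call:
apply_moves --plan '[-0.001,0,0.015,0,-0.001,0,0.03,0,-0.001,0,0.038,0,-0.001,0,0.046,0,-0.001,0,0.054,0,-0.001,0,0.06,0,-0.001,0,0.066,0,-0.001,0,0.07,0,-0.001,0,0.074,0]'

```text
time: 9.32
ee_pos: [0.466, -0.0257, -0.002]
tool_rot: [-1.125, 1.337, -1.331]
contact_force: [-1.3, -1.9, -2.6]
gripper_width: 0.227
```

```bash
python3 - <<'E'
from h import *
go([.475,-.028,-.0016],-9.7)
im,d,c=shot('wrist','w7')
E
```

```text
t 9.32 pos [ 0.466  -0.0257 -0.002 ] az -9.76 F [-1.3 -1.9 -2.6] w 19.9 down [-0.003  0.002 -1.   ]
shift [ 0.0007 -0.0004  0.0093] twist -0.001
```

Call:
apply_moves --plan '[0,0,0.003,0,0,0,0.006,0,0,0,0.009,0,0,0,0.011,0,0,0,0.011,0,0,0,0.011,0]'

```text
time: 9.87
ee_pos: [0.4779, -0.0275, -0.0018]
tool_rot: [-1.124, 1.336, -1.331]
contact_force: [-0.4, -0.2, -2.7]
gripper_width: 0.226
```

```bash
python3 - <<'E'
from h import *
go([.475,-.028,-.0016],-9.7)
im,d,c=shot('wrist','w8')
a=cv2.resize(im[0:230,230:610],None,fx=2.1,fy=2.1,interpolation=cv2.INTER_CUBIC); cv2.imwrite("pics/crop8.png",a)
E
```

```text
t 9.87 pos [ 0.4779 -0.0275 -0.0018] az -9.75 F [-0.4 -0.2 -2.7] w 19.9 down [-0.002  0.002 -1.   ]
shift [ 0.0009 -0.0002 -0.0028] twist -0.001
```

View pics/crop8.png

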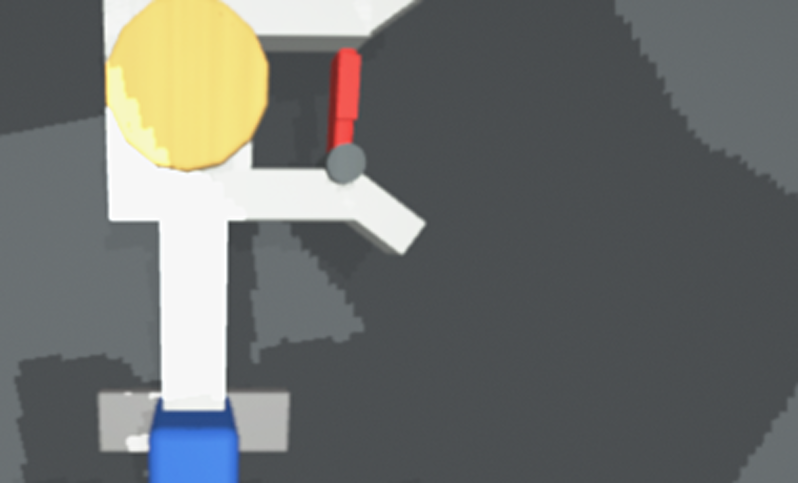

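Call:
apply_moves --plan '[0,0,0,0,0,0,0,0,0,0,0,0,0,0,0,0,0.005,0,0,0,0.012,0,0,0,0.02,0,0,0,0.028,0,0,0,0.036,0,0,0,0.044,0,0,0]'

```text
time: 10.75
ee_pos: [0.4698, -0.0719, -0.002]
tool_rot: [-1.124, 1.337, -1.331]
contact_force: [-0.7, 3.0, -2.5]
gripper_width: 0.225
```

```bash
python3 - <<'E'
from h import *
y=np.radians(80.3);p=np.array([.4779,-.0275])-.092*np.array([np.cos(y),np.sin(y)])
go([*p,-.002],-9.7)
E
```

```text
t 10.75 pos [ 0.4698 -0.0719 -0.002 ] az -9.77 F [-0.7  3.  -2.5] w 19.8 down [-0.003  0.002 -1.   ]
shift [ 0.0469 -0.      0.0006] twist -0.001
```

Call:
apply_moves --plan '[0.008,0,0,0,0.016,0,0,0,0.024,0,0,0,0.032,0,0,0,0.04,0,0,0,0.046,0,0,0,0.047,0,0,0,0.047,0,0,0,0.047,0.002,0,0,0.047,0.004,0,0]'

```text
time: 11.58
ee_pos: [0.4622, -0.1182, -0.0061]
tool_rot: [-1.124, 1.336, -1.331]
contact_force: [-0.1, 0.3, -2.0]
gripper_width: 0.232
```

```bash
python3 - <<'E'
from h import *
go([.4624,-.1182,-.0065],-9.7)
im,d,c=shot('wrist','w9'); im2,d2,c2=shot('top','top9')
a=cv2.resize(im,(400,250)); b=cv2.resize(im[0:230,230:430],(400,460),interpolation=cv2.INTER_CUBIC)
t=cv2.resize(im2[140:260,180:420],(800,400))[:, :400]
o=np.zeros((590,800,3),np.uint8); o[:460,400:]=b; o[:250,:400]=a
t=cv2.resize(im2[140:250,240:380],(400,314),interpolation=cv2.INTER_CUBIC); o[250:564,:400]=t
cv2.imwrite("pics/c9.png",o)
for u,v in((297,140),(320,120)): print(at_d(c,d,u,v).round(4))
E
```

```text
t 11.58 pos [ 0.4622 -0.1182 -0.0061] az -9.76 F [-0.1  0.3 -2. ] w 20.4 down [-0.002  0.002 -1.   ]
shift [0.     0.0004 0.0002] twist -0.001
[ 0.4597 -0.0536 -0.0016]
[ 0.4743 -0.0449  0.0231]
```

View pics/c9.png

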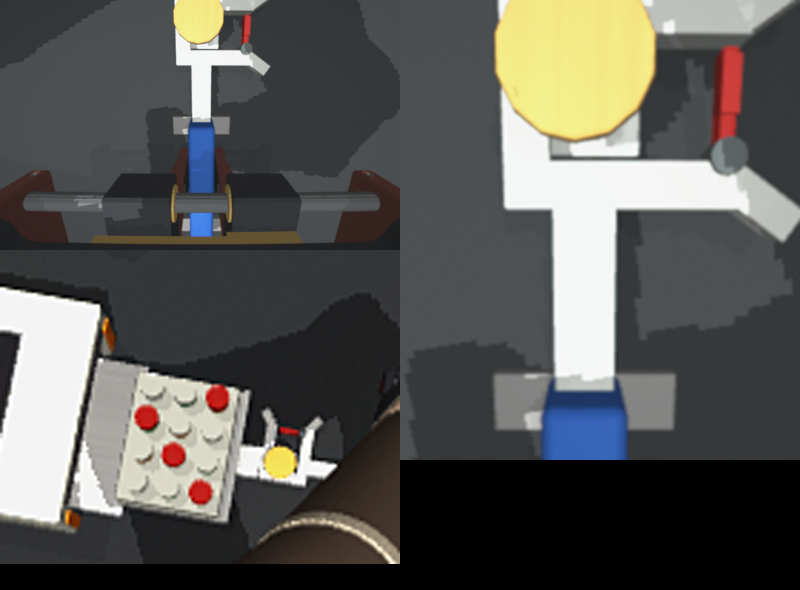

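Call:
apply_moves --plan '[0,0,0,0,0,0,0,0,0,0,0,0,0,0,0,0,0,0,0,0,0,0,0,0,0,0,0,0,0,0,0,0]' --jaw 60

```text
time: 12.35
ee_pos: [0.462, -0.1181, -0.0061]
tool_rot: [-1.125, 1.336, -1.331]
contact_force: [0.2, 0.9, 1.4]
gripper_width: 0.601
```

Call:
apply_moves --plan '[0,-0.01,0,0,0,-0.03,0,0,0,-0.06,0,0,0,-0.09,0,0,0,-0.12,0,0,0,-0.15,0,0,0,-0.17,0,0,0,-0.17,0,0,0,-0.17,0,0]'

```text
time: 13.1
ee_pos: [0.463, -0.1181, 0.1649]
tool_rot: [-1.122, 1.334, -1.331]
contact_force: [0.0, -0.2, -0.9]
gripper_width: 0.599
```

```bash
python3 - <<'E'
from h import *
go([.4622,-.1182,.16],-9.7)
im,d,c=shot('wrist','w10')
cv2.imwrite("pics/c10.png",cv2.resize(im,(800,500)))
E
```

```text
t 13.1 pos [ 0.463  -0.1181  0.1649] az -9.72 F [ 0.  -0.2 -0.9] w 52.7 down [ 0.     0.003 -1.   ]
shift [ 0.0002  0.0049 -0.0007] twist -0.0
```

View pics/c10.png

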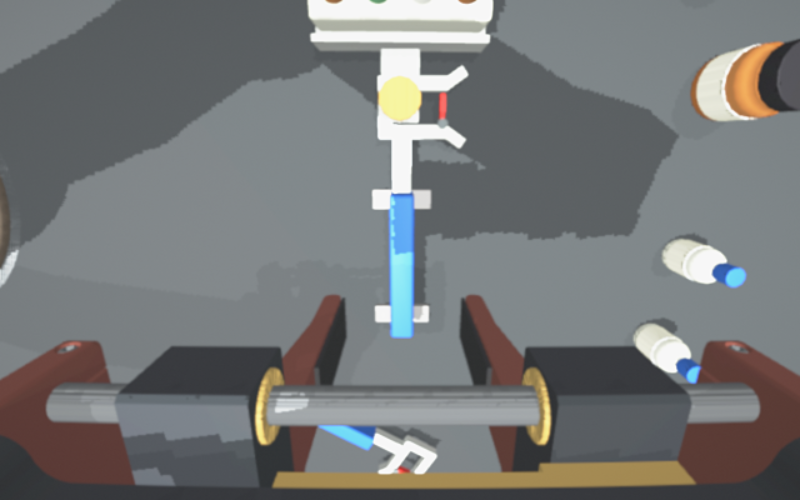

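```bash
python3 - <<'E'
from h import *
im,d,c=load('w10'); p=at_z(c,400/1.25,99/1.25,.04)
y=np.radians(80.3);print(p.round(4),"sled",-(p[:2]-[.494,.077])@[np.cos(y),np.sin(y)])
print([at_d(c,d,u/1.25,v/1.25).round(4)[2] for u,v in((402,250),(402,320),(402,165),(385,115))])
hand_in()
E
```

```text
[ 0.4797 -0.0108  0.04  ] sled 0.08891145268598469
[np.float64(0.0392), np.float64(0.0396), np.float64(0.0232), np.float64(0.0232)]
the job is handed in; nothing more can be done
```

I hitched the hook onto the sled's pin, pulled the vial rack clear of the hood, laid the handle flat, let go and handed the job in at about 13 s.

**Checks that passed**
- **Latch:** the picture before the pull shows it shut behind the pin. The last one shows it still shut, with the arm clear.
- **Sled:** it is drawn out about 89 mm, measured from the pin's position. The overhead picture shows the rack fully outside the hood.
- **Hook:** it lies flat. The grip's top is at about 39.5 mm (40 nominal) and the head's top at about 23 mm (24 nominal).
- **Forces and bystanders:** no reading showed more than about 4 N at the tool. The fingers stayed on the handle, and the arm never moved close to the bottles, beaker or scissors. I did not measure whether those had shifted.

**Check that disagreed**
- **Tool height:** the fingertips sit about 16 mm behind the reported TCP, where the interface says 22 mm ahead of it. That is about 38 mm along the tool. My first grasp therefore closed on air above the grip without moving the hook. I allowed for the difference on the second try, and it held at 20 mm, the grip's width.

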